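# Unscrew a left-hand hold-down screw and load the carrier into the reader

### The job

The sample carrier is held down on the spin stage by its wing screw, which has a left-hand thread: turn the screw clockwise (seen from above) until the engraved mark on the wing meets the engraved line on the carrier, then lift the carrier off by the wing and set it down flat on the open table. Let go, take the carrier again by its serrated tail, slide it head first into the reader's covered bay until it is fully home, and let go. Leave all other things where they are.

Things in the scene. Friction and masses are not known exactly. Their poses are not given: they have to be found in the camera images.
- carrier: flat light-metal plate, 100 x 34 x 18 mm, about 0.19 kg with its screw; origin at the middle of its underside, x along its length to the head (end with the round window, x = +50 mm), z up. Tail end (serrated, x = -50 mm): grip it there across the 34 mm width. Centre of mass at the origin's x, y. An engraved line on its top, x = -19 to -30 mm, points at the screw
- screw (a joint): turn of the wing screw in the carrier: 0 = tight, grows clockwise seen from above. At 2.2 the mark meets the line; from about 1.95 to the stop at 2.4 its two lugs line up with the slot in the stage and the carrier lifts off; below 1.8 it is held. Starts between 0 and 0.8, stays where it is left; turning takes about 0.06 N m
- screw_grip (a point): middle of the screw's wing, on its axis. Wing: upright steel bar 36 long, 12 thick, 26 mm high (this point 6 mm below its top) on a flat round foot. Local x runs along the wing, the engraved mark is on the -x half of its top. 40 mm above the carrier's underside when tight, so 20 mm above the foot; a 1.5 to 3.5 N spring lifts it by 10 mm once free, then it carries the plate
- tail (a point): middle of the tail's grip zone, 12 mm from the carrier's tail end and 9 mm above its underside; fixed to the carrier, same axes
- head (a point): lower middle edge of the carrier's head end, at x = +50 mm, z = 0 of the carrier; same axes
- spin_stage: fixed spin stage: round foot 100 mm across and a rotor plate 116 x 60 mm that does not turn, its top 44 mm above the table; origin on the screw's axis at table level, x along the seated carrier. Steel cheeks 14 mm high along the seated carrier's sides and stops 6 mm high at its ends, 1.5 mm clear of it: it leaves straight upwards, and its tail cannot be gripped there
- open_spot (a point): middle of a clear patch of bare table, 110 mm long in x and 120 mm wide in y. A rail 37 mm high runs between it and the spin stage; behind it an iron post stands at [0.52, 0.03] and carries a black disc 144 mm across, centre [0.565, 0.024], 178 to 221 mm above the table: pass it on the robot's side
- reader: fixed grey bench instrument, 84 deep (x), 91 wide (y), 136 mm high with a black flat roof; origin at its middle at table level. Its bay opens on the -x face (x = -42 mm), which looks roughly towards the robot; axis along +x
- bay_mouth (a point): middle of the front edge of the bay floor, in the front face, 64 mm above the table; x points into the bay, reader's axes. Bay 37 mm wide (flared to 47 at the mouth, a sloped lip 9 mm long and 4 mm deep in front of the floor) and 64 mm high over a flat floor, 70 mm deep; the carrier's tail stays 30 mm outside
- bay_end (a point): middle of the foot of the bay's rear wall, 70 mm beyond bay_mouth; the carrier's head meets it when home
- turned_ring: turned light-metal weight ring with a short side pin, 91 mm across, 42 mm high; a bystander, origin at the middle of its underside
- ball_driver: screwdriver-like hex driver with a red handle, lying, 197 mm long, 20 mm high; a bystander, origin at the middle of its underside
- tape_roll: roll of blue masking tape lying flat, 92 mm across, 19 mm high; a bystander, origin at the middle of its underside
- amber_bottle: small amber bottle with a black cap, standing, 33 mm across, 81 mm high; a bystander, origin at the middle of its underside
- hex_key_b: black L-shaped hex key lying flat, 64 mm long, 4 mm high; a bystander, origin at the middle of its underside
- slide_box: flat clear box of cover slips, 50 x 66 x 18 mm; a bystander, origin at the middle of its underside
- dropper_bottle: white squeeze bottle with a needle nozzle, standing, 40 mm across, 104 mm high; a bystander, origin at the middle of its underside

How it is judged (in metres and radians):
On the way, in this order (a step that is already met when the one before it is completed fails the run):
1. the screw is turned clockwise until its mark meets the line (within 0.25 rad), the carrier still in its seat (value of joint screw above 1.95 rad and distance between carrier and spin_stage below 0.056 m), for 0.1 s.
2. the carrier lies flat on the table, clear of the stage, and is let go (horizontal distance between carrier and spin_stage above 0.09 m and height (world z) of carrier below 0.012 m and angle between carrier's own z axis and vertical below 0.12 rad and linear speed of carrier below 0.02 m/s and contact force between the fingers and carrier below 0.05 N), for 0.2 s.
At the end, for the whole second after the job is handed in: the carrier lies flat on the bay floor of the reader, head first, its head within 5 mm of the bay's rear wall and in line with the bay (0.12 rad), at rest and let go (x of head in the frame of bay_end above -0.005 m and z of head in the frame of bay_end between -0.004 and 0.004 m and horizontal distance between head and bay_end below 0.008 m and angle between the x axis of carrier and the x axis of reader, either way round below 0.12 rad and angle between carrier's own z axis and vertical below 0.08 rad and linear speed of carrier below 0.01 m/s); the robot touches nothing.
It fails at once if another thing on the table is pushed more than 20 mm from its place (distance of any of turned_ring, ball_driver, tape_roll, amber_bottle, hex_key_b, slide_box, dropper_bottle from where it was at the start of the episode above 0.02 m).
It also fails if it takes over 54 s, if anything falls off the work surface, if the arm or the gripper's body presses on something with over 40 N, if the wrist force passes 120 N, or if a joint passes its speed limit or range.

### The arm

A 7-joint arm with a two-finger parallel gripper is mounted at the origin on a cart in front of the work surface, level with it; the furniture and walls round the work are solid. World frame = base frame: x ahead of the robot, y to its left, z up, the work surface at z = 0. Lengths are in mm, angles in rad, forces in N, time in s.
With the tool pointing down it reaches from about 425 to 875 mm from the base axis. Payload 4.7 kg.
Tool frame: the origin (TCP) lies on the centre line of the jaws, within the pads' length; the fingertips stand 8 mm ahead of it and the grasp point (between the pads) lies 11 mm behind it; z points along the fingers, y is the line along which they close (so a half turn about z gives the same grasp; the last joint's range is limited). The gripper opens to 87 mm and grips with 3 to 60 N. Pads are 19 mm wide; open, the fingers measure 117 mm over their backs; the gripper's body (75 mm by 190 mm) begins 51 mm behind the grasp point.
Start: joints at [-1.163, 0.321, -0.07, 1.45, 0.023, 1.371, -0.057], TCP at [249.433, 600.257, 230.587] pointing down, gripper open.
Joint ranges: [-2.86, 2.86], [-0.3, 2.09], [-1.38, 1.24], [0.06, 2.45], [-1.56, 4.7], [0.09, 2.05], [-2.69, 2.69]. Speed limits (rad/s): [2.57, 2.57, 3.14, 3.14, 3.14, 3.14, 3.14].

### API

Orientations are given as a unit quaternion [x, y, z, w].
In Python, from rig import bot gives the robot as it stands.
- The arm moves only by the shell command python3 -m handwheel 'ROWS' [FORCE]. ROWS is JSON, a list that holds one entry, the list of rows, each a list of 7 numbers: the shift along the tool's x, y, z in m, then the turn, a rotation vector about the tool's x, y, z in degrees, then the opening, from 0 (shut) to 1 (fully open). A call has 1 to 12 rows; each row is the pose to reach, as a shift and turn from the pose commanded when the call began, along the tool's axes at that moment; what a row does not reach only later rows make up. A row lasts 1/10 s, in which the tool goes at most 50 mm and 8.59 degrees, less where a joint would pass 70% of its speed; a pose out of reach is approached as far as the arm can. A call with a gripper value outside its range is refused whole. The fingers move at their own pace and stop on an object; FORCE is the grip in N (left out, the last holds). Time passes only in rows, so rows that repeat a pose let the fingers close. It gives the time, the measured TCP pose, the force, the opening and the grip force at its end, in the units of the state.
- bot.sense(): the state, without advancing time (a new reading comes with each control period).
- bot.camera(name): name is "scene" or "top" or "wrist"; returns a dict with "frame" (400x640x3 uint8, red, green, blue), "range_z" (400x640 float32, mm along the optical axis (not along the pixel's ray), 0 where there is no reading), "mtx" (3x3 intrinsics, pixels), "rvec" (rotation vector, rad) and "tvec" (3), from world to camera coordinates, as OpenCV has them. Camera axes: x right, y down, z forward; pixel columns grow to the right and rows downward; lengths in mm; the calibration is good to about 2 mm. A picture is of the moment at which its call begins.
- bot.finish_job(): hands the job in; it is judged then, once.
The state is a dict: "time": time; "joint_positions": joint angles; "joint_vel": joint speeds; "joint_torque": joint torques, N m; "eef_pos": TCP position; "ee_rot": TCP orientation; "contact_force": force on the tool from outside, world axes, zero at the start; "ft_torque": the same for the moment, N m; "finger_gap": finger opening in mm; "grasp_force": force on a finger pad.
Only numpy, scipy, OpenCV 4.12 (cv2) and the standard library are available. Lean on these libraries where they do the work, as an engineer would, in place of code of your own. Each camera call takes 0.05 s, during which the arm holds its last target. There are 200 camera calls.

## Working session

There is one attempt and no reset: what is moved stays moved. The work goes in short steps, Python scripts to look and compute and a shell command to move; the robot and the scene stay as the last step left them, time stands still between calls to the robot, and variables do not carry over. Pictures are saved under pics/ and viewed, at most 10 in all, crops included, and the job is handed in when it is done.

```bash
mkdir -p pics; ls
python3 - <<'E'
from rig import bot
import cv2,numpy as np
print(bot.sense())
for n in ["scene","top"]:
    c=bot.camera(n); cv2.imwrite(f"pics/{n}0.png",c["frame"][:,:,::-1]); np.savez(f"{n}0.npz",**c)
    R=cv2.Rodrigues(np.array(c["rvec"]))[0]; print(n,c["mtx"],-R.T@np.array(c["tvec"]).ravel(),R)
E
```

```text
pics
{'time': 0.0, 'joint_positions': array([-1.16289992,  0.3218446 , -0.07011655,  1.45169377,  0.02261762,
        1.37077895, -0.05687568]), 'joint_vel': array([ 3.92713876e-05,  1.84872485e-03, -1.18365701e-06, -7.18346952e-04,
       -7.91271773e-04, -4.92549599e-04, -4.82913895e-04]), 'joint_torque': array([ 1.02224032e-03, -4.91298151e+01, -4.03768541e-01, -3.12523162e+01,
       -6.40287506e-02,  4.41648276e-02,  2.24713913e-04]), 'eef_pos': array([249.2278789 , 599.73391552, 229.43830089]), 'ee_rot': array([ 1.95584672e-01,  9.80686340e-01, -9.58617924e-04, -1.37506533e-04]), 'contact_force': array([0.5773045 , 0.36562515, 0.67563922]), 'ft_torque': array([ 0.04551005,  0.00334761, -0.00816252]), 'grasp_force': 0.0, 'finger_gap': 87.16227254154454}
scene [[406.83953401   0.         316.36818349]
 [  0.         406.83953401 201.50467621]
 [  0.           0.           1.        ]] [  85.91652124 -321.57058233  757.02893896] [[ 0.75375349 -0.65704714  0.01203091]
 [-0.48711937 -0.57091637 -0.66088518]
 [ 0.44110135  0.49228402 -0.75039059]]
top [[405.1894807    0.         323.81167957]
 [  0.         405.1894807  198.12132288]
 [  0.           0.           1.        ]] [399.35846632 147.8798788  911.09902009] [[ 7.42051658e-03 -9.99972461e-01  1.18795446e-04]
 [-9.95524295e-01 -7.39870071e-03 -9.42159064e-02]
 [ 9.42141907e-02  5.80866942e-04 -9.95551781e-01]]
```

View pics/top0.png

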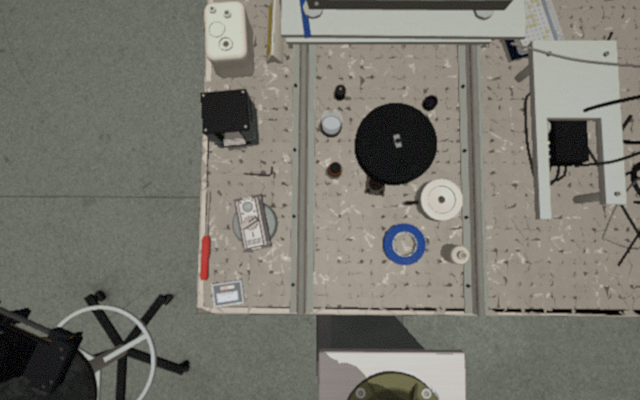

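View pics/scene0.png

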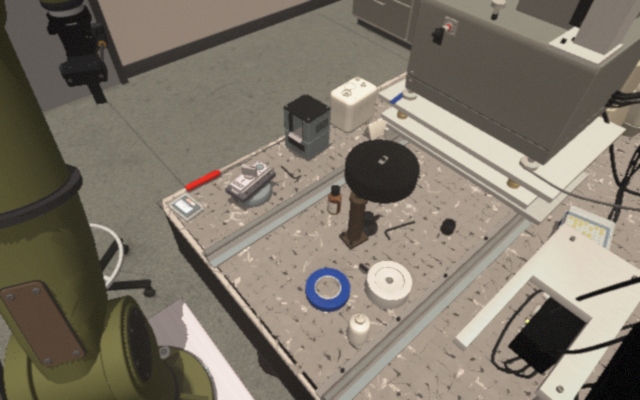

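The top view shows the stage with the carrier at about (253,222), the reader at (228,110), rails at u≈300 and 470, the tape roll at (404,243), the amber bottle at (335,170) and the black disc at (397,143). The patch around (340,240) is clear. The scene view shows the bay opening at about (292,135) and the wing at (254,172).

```bash
cat > h.py <<'E'
import numpy as np, cv2
from scipy.spatial.transform import Rotation as Rot
def cam(c):
    return np.array(c["mtx"]),cv2.Rodrigues(np.array(c["rvec"]))[0],np.array(c["tvec"],float).ravel()
def cloud(c):
    K,R,t=cam(c); z=c["range_z"].astype(float); v,u=np.indices(z.shape)
    p=np.stack([(u-K[0,2])/K[0,0]*z,(v-K[1,2])/K[1,1]*z,z],-1)
    P=(p-t)@R; P[z==0]=np.nan; return P
def ray(c,u,v,h):
    K,R,t=cam(c); d=R.T@np.linalg.inv(K)@np.array([u,v,1.]); o=-R.T@t
    return o+d*(h-o[2])/d[2]
def proj(c,P):
    K,R,t=cam(c); q=(K@(R@np.asarray(P,float).reshape(-1,3).T+t[:,None])).T; return q[:,:2]/q[:,2:]
def rect(P):
    r=cv2.minAreaRect(P[:,:2].astype(np.float32)); return np.round(r[0],1),np.round(r[1],1),round(r[2],1)
def load(n): return dict(np.load(n+".npz"))
E
python3 - <<'E'
from h import *
t=load("top0"); s=load("scene0")
P=cloud(t); 
def reg(u0,u1,v0,v1,z0,z1,C=P):
    q=C[v0:v1,u0:u1].reshape(-1,3); q=q[~np.isnan(q[:,0])]; return q[(q[:,2]>z0)&(q[:,2]<z1)]
def show(n,q): print(n,len(q),q.mean(0).round(1),rect(q) if len(q)>4 else '')
show("table",reg(320,380,200,300,-20,20))
show("reader",reg(190,270,80,150,125,150))
show("stageall",reg(225,285,185,260,25,120))
show("carriertop",reg(225,285,185,260,57,68))
show("wing",reg(225,285,185,260,70,120))
show("rail",reg(290,318,60,310,25,50))
show("amber",reg(320,350,155,185,40,100))
show("tape",reg(375,435,215,275,10,30))
show("driver",reg(198,215,230,285,8,30))
show("box",reg(208,248,275,310,9,30))
show("disc",reg(350,440,95,190,170,240))
Q=cloud(s)
show("S reader roof",reg(270,340,80,165,128,145,Q)); show("S wing",reg(220,285,150,215,75,120,Q)); show("S carr",reg(220,285,150,215,56,68,Q))
a=t["frame"][180:270,200:310,::-1]; b=s["frame"][145:215,215,:] if 0 else s["frame"][85:215,215:345,::-1]
a=cv2.resize(a,None,fx=5,fy=5,interpolation=cv2.INTER_CUBIC)[:450]; b=cv2.resize(b,(450,450),interpolation=cv2.INTER_CUBIC)
cv2.imwrite("pics/z1.png",np.hstack([a[:,:345+0] if 0 else a[:, :350],b]))
E
```

```text
table 5976 [371.2  90.1  -1.6] (array([372. ,  89.6]), array([220.7, 133.5]), 0.4)
reader 1992 [641.7 345.3 135.3] (array([642.9, 346.2]), array([85.4, 92.6]), 5.3)
stageall 1578 [426.5 299.   56.9] (array([427.8, 299.9]), array([116.2,  74.8]), 12.5)
carriertop 788 [426.2 301.5  61.2] (array([427. , 302.3]), array([99.9, 46.9]), 12.3)
wing 129 [426.7 301.3  87.7] (array([427.1, 302.5]), array([12.5, 36. ]), 35.8)
rail 1819 [510.6 197.   35. ] (array([520.1, 197.4]), array([548.8,  16.2]), 0.1)
amber 188 [539.8 126.9  66.3] (array([540.9, 126.9]), array([31.8, 27. ]), 78.2)
tape 1032 [384.7 -28.4  18.6] (array([397.8, -32.1]), array([ 91.6, 120.7]), 72.6)
driver 383 [352.9 408.7  16.1] (array([351. , 410.5]), array([119.2,  31.4]), 8.8)
box 728 [274.2 357.1  16.9] (array([273.8, 357.8]), array([50.1, 66.4]), 9.1)
disc 5424 [560.1  26.  219.8] (array([563.4,  24. ]), array([142.4, 143.4]), 44.9)
S reader roof 788 [641.3 341.4 136. ] (array([644.2, 345.1]), array([86.8, 92.1]), 5.3)
S wing 123 [427.  300.1  86.2] (array([427.8, 302.1]), array([15.4, 36.4]), 40.8)
S carr 494 [423.5 296.6  61.5] (array([428.2, 303.1]), array([102. ,  49.4]), 12.5)
```

View pics/z1.png

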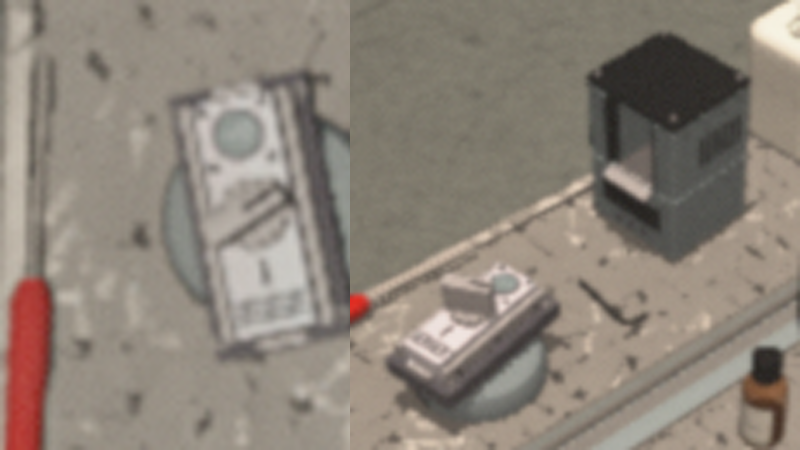

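The carrier's yaw is about +12.4° (head away from the robot). The wing lies at about 125.8°, so the screw is at about 0.22 rad and needs about 113° clockwise. The bay faces the robot with yaw 5.3°. Next I go above the wing.

```bash
cat > go.py <<'E'
import sys; from h import *
from rig import bot
# go.py x y z yaw_of_tool_y_deg [tilt_deg]
x,y,z,a=map(float,sys.argv[1:5]); th=float(sys.argv[5]) if len(sys.argv)>5 else 0
s=bot.sense(); R=Rot.from_quat(s["ee_rot"]); p=s["eef_pos"]
a=np.radians(a); Y=np.array([np.cos(a),np.sin(a),0]); Z=np.array([0,0,-1.]); X=np.cross(Y,Z)
T=Rot.from_matrix(np.stack([X,Y,Z],1))*Rot.from_euler('y',th,degrees=True)
print("now",p.round(1),"x,y,z axes",R.as_matrix().T.round(3).tolist(),"q",s["joint_positions"].round(2),"t",round(s["time"],2),"gap",round(s["finger_gap"],1))
print("shift mm",R.inv().apply(np.array([x,y,z])-p).round(1),"rotvec deg",np.degrees((R.inv()*T).as_rotvec()).round(2))
E
python3 go.py 427.3 302.3 140 35.8
```

```text
now [249.2 599.8 229.6] x,y,z axes [[-0.923, 0.384, -0.0], [0.384, 0.923, -0.002], [-0.001, -0.002, -1.0]] q [-1.16  0.32 -0.07  1.45  0.02  1.37 -0.06] t 0.1 gap 86.8
shift mm [-278.5 -206.2   90. ] rotvec deg [-1.000e-01  3.000e-02  3.164e+01]
```

```bash
python3 -m handwheel '[[[-0.03,-0.02,0,0,0,4,0.5],[-0.07,-0.05,0,0,0,8,0.5],[-0.11,-0.08,0.02,0,0,12,0.5],[-0.15,-0.11,0.03,0,0,16,0.5],[-0.19,-0.14,0.05,0,0,20,0.5],[-0.23,-0.17,0.07,0,0,25,0.5],[-0.26,-0.193,0.09,0,0,30,0.5],[-0.274,-0.203,0.09,0,0,31.6,0.5],[-0.2785,-0.2062,0.09,0,0,31.6,0.5],[-0.2785,-0.2062,0.09,0,0,31.6,0.5],[-0.2785,-0.2062,0.09,0,0,31.6,0.5]]]' 30
python3 - <<'E'
from h import *
from rig import bot
c=bot.camera("wrist"); cv2.imwrite("pics/w1.png",c["frame"][:,:,::-1]); np.savez("w1.npz",**c)
P=cloud(c).reshape(-1,3); P=P[~np.isnan(P[:,0])]
m=(np.hypot(P[:,0]-427,P[:,1]-302)<70)
for a,b in [(84,96),(57,68)]:
    q=P[m&(P[:,2]>a)&(P[:,2]<b)]; print(len(q),q.mean(0).round(1),rect(q))
E
python3 go.py 427.3 302.3 75 35.8
```

```text
time: 1.2
eef_pos: [426.8, 305.6, 141.4]
ee_rot: [0.454, 0.891, 0.001, -0.0]
contact_force: [-0.2, 0.5, 0.3]
finger_gap: 43.6
grasp_force: 0.0
878 [427.3 304.7  90.7] (array([428.1, 303.8]), array([11.8, 36.1]), 35.7)
5792 [423.4 304.7  61.9] (array([428.2, 303.3]), array([101.1,  47.1]), 12.4)
now [426.6 305.6 141.4] x,y,z axes [[-0.589, 0.808, 0.001], [0.808, 0.589, 0.002], [0.001, 0.002, -1.0]] q [-0.84  0.12  0.18  1.88 -0.02  1.14 -0.02] t 1.25 gap 43.5
shift mm [-3.1 -1.5 66.4] rotvec deg [ 0.09 -0.06  0.27]
```

View pics/w1.png

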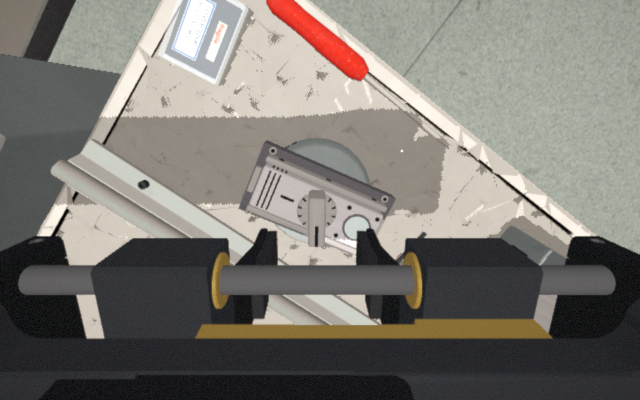

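The wrist view shows the wing at about (317,215) between the jaws, its mark near (316,240), and the line on the carrier at (285,197). A clockwise turn of about 113° fits. Descending and gripping.

```bash
python3 -m handwheel '[[[-0.001,0,0.02,0,0,0,0.5],[-0.0026,-0.0004,0.04,0,0,0,0.5],[-0.0026,-0.0004,0.055,0,0,0,0.5],[-0.0026,-0.0004,0.0655,0,0,0,0.5],[-0.0026,-0.0004,0.0655,0,0,0,0.5],[-0.0026,-0.0004,0.0655,0,0,0,0.0],[-0.0026,-0.0004,0.0655,0,0,0,0.0],[-0.0026,-0.0004,0.0655,0,0,0,0.0],[-0.0026,-0.0004,0.0655,0,0,0,0.0]]]' 30
python3 go.py 427.8 303.3 76 -77.6
```

```text
time: 2.15
eef_pos: [429.1, 300.9, 75.7]
ee_rot: [0.455, 0.89, 0.001, 0.0]
contact_force: [0.4, 0.1, 0.3]
finger_gap: 19.2
grasp_force: 0.0
now [429.1 300.9  75.7] x,y,z axes [[-0.585, 0.811, 0.0], [0.811, 0.585, 0.001], [0.001, 0.001, -1.0]] q [-0.83  0.19  0.18  1.95 -0.04  1.01 -0.  ] t 2.15 gap 19.2
shift mm [ 2.7  0.4 -0.3] rotvec deg [ 4.0000e-02 -8.0000e-02  1.1343e+02]
```

```bash
python3 -m handwheel '[[[0.0025,0,0,0,0,0,0.1],[0.003,0,0,0,0,0,0.0],[0.003,0,0,0,0,0,0.0],[0.003,0,0,0,0,0,0.0],[0.003,0,0,0,0,0,0.0],[0.003,0,0,0,0,0,0.0]]]' 30
python3 go.py 427.8 303.3 76 -77.6
```

```text
time: 2.75
eef_pos: [427.5, 303.2, 75.5]
ee_rot: [0.455, 0.89, 0.0, 0.0]
contact_force: [3.3, -0.3, 3.2]
finger_gap: 12.1
grasp_force: 30.0
now [427.5 303.2  75.5] x,y,z axes [[-0.585, 0.811, -0.0], [0.811, 0.585, 0.001], [0.001, 0.001, -1.0]] q [-0.83  0.19  0.18  1.95 -0.04  1.01 -0.01] t 2.75 gap 12.1
shift mm [-0.1  0.3 -0.5] rotvec deg [ 4.0000e-02 -6.0000e-02  1.1342e+02]
```

Gripped on the 12 mm wing. Turning 113° clockwise (positive about tool z, which points down).

```bash
python3 -m handwheel '[[[0,0,0,0,0,6,0],[0,0,0,0,0,13,0],[0,0,0,0,0,20,0],[0,0,0,0,0,27,0],[0,0,0,0,0,34,0],[0,0,0,0,0,41,0],[0,0,0,0,0,48,0],[0,0,0,0,0,54,0],[0,0,0,0,0,58,0],[0,0,0,0,0,58,0]]]' 30
python3 go.py 427.8 303.3 76 -77.6
```

```text
time: 3.75
eef_pos: [426.6, 303.2, 75.3]
ee_rot: [0.83, 0.558, -0.0, -0.0]
contact_force: [1.0, -1.3, 2.6]
finger_gap: 11.5
grasp_force: 30.0
now [426.6 303.2  75.3] x,y,z axes [[0.377, 0.926, -0.0], [0.926, -0.377, -0.001], [-0.001, 0.0, -1.0]] q [-0.92  0.19  0.28  1.95 -0.06  1.01 -1.  ] t 3.75 gap 11.5
shift mm [ 0.6  1.1 -0.7] rotvec deg [-2.000e-02  2.000e-02  5.544e+01]
```

```bash
python3 -m handwheel '[[[0,0,0,0,0,6,0],[0,0,0,0,0,13,0],[0,0,0,0,0,20,0],[0,0,0,0,0,27,0],[0,0,0,0,0,34,0],[0,0,0,0,0,41,0],[0,0,0,0,0,48,0],[0,0,0,0,0,54,0],[0,0,0,0,0,55.5,0],[0,0,0,0,0,55.5,0],[0,0,0,0,0,55.5,0]]]' 30
python3 go.py 427.8 303.3 76 -77.6
python3 - <<'E'
from h import *
from rig import bot
s=bot.sense(); print(s["contact_force"],s["ft_torque"])
c=bot.camera("wrist"); cv2.imwrite("pics/w2.png",cv2.resize(c["frame"][120:320,170:490,::-1],(800,500),interpolation=cv2.INTER_CUBIC))
E
```

```text
time: 4.85
eef_pos: [426.2, 303.6, 75.2]
ee_rot: [0.994, 0.109, -0.001, -0.0]
contact_force: [-0.7, 0.1, 4.4]
finger_gap: 11.9
grasp_force: 30.0
now [426.2 303.6  75.2] x,y,z axes [[0.976, 0.217, -0.001], [0.217, -0.976, -0.001], [-0.001, 0.001, -1.0]] q [-1.02  0.19  0.38  1.95 -0.09  1.01 -1.95] t 4.85 gap 11.9
shift mm [ 1.5  0.6 -0.8] rotvec deg [-0.04  0.05  0.12]
[-0.71307542  0.14832208  4.3974016 ] [-0.00575187  0.35463907 -0.04822734]
```

View pics/w2.png

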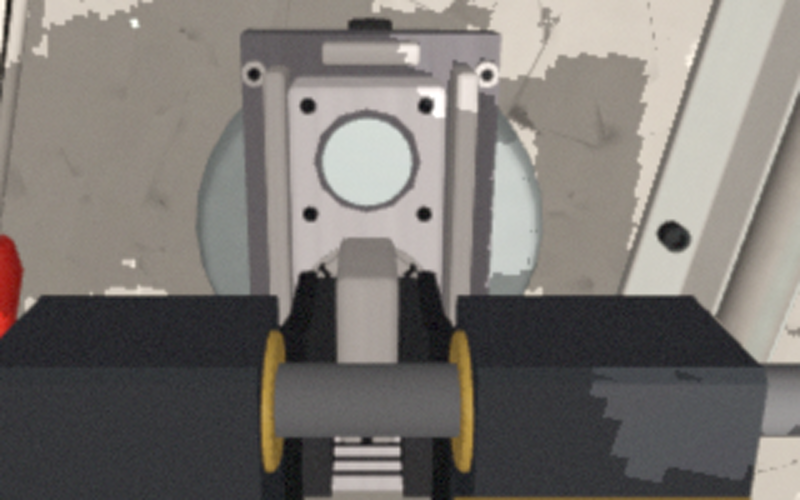

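The wrist view shows the wing at (367,300), in line with the carrier and its window at (367,160). Lifting straight up.

```bash
python3 -m handwheel '[[[0,0,0,0,0,0,0],[0,0,-0.005,0,0,0,0],[0,0,-0.01,0,0,0,0],[0,0,-0.016,0,0,0,0],[0,0,-0.024,0,0,0,0],[0,0,-0.034,0,0,0,0],[0,0,-0.048,0,0,0,0],[0,0,-0.06,0,0,0,0],[0,0,-0.065,0,0,0,0],[0,0,-0.065,0,0,0,0]]]' 50
python3 go.py 450 100 110 -120
python3 - <<'E'
from h import *
from rig import bot
c=bot.camera("scene"); 
P=cloud(c).reshape(-1,3); P=P[~np.isnan(P[:,0])]
m=(np.hypot(P[:,0]-427,P[:,1]-302)<75)
for a,b in [(95,116),(57,70),(38,50)]:
    q=P[m&(P[:,2]>a)&(P[:,2]<b)]; print(len(q),q.mean(0).round(1),q[:,2].max().round(1), rect(q))
E
```

```text
time: 5.9
eef_pos: [427.5, 303.6, 141.4]
ee_rot: [0.994, 0.107, 0.001, -0.001]
contact_force: [-0.7, 0.8, -2.0]
finger_gap: 11.5
grasp_force: 50.0
now [427.5 303.6 141.4] x,y,z axes [[0.977, 0.214, 0.002], [0.214, -0.977, -0.001], [0.002, 0.002, -1.0]] q [-1.03  0.12  0.39  1.89 -0.05  1.14 -1.98] t 5.9 gap 11.5
shift mm [-21.6 203.7  31.1] rotvec deg [-0.11 -0.08 42.34]
189 [419.9 288.7 108.9] 116.0 (array([425.9, 287.8]), array([ 32.9, 103.1]), 84.2)
86 [421.6 292.   58.6] 62.0 (array([428.2, 302.4]), array([103.3,  47.3]), 12.0)
671 [423.6 298.1  44.6] 50.0 (array([429.7, 300.2]), array([119.7,  62.7]), 8.5)
```

```bash
python3 -m handwheel '[[[-0.001,0.01,0,0,0,2,0],[-0.003,0.035,0,0,0,7,0],[-0.006,0.065,0,0,0,13,0],[-0.009,0.1,0,0,0,20,0],[-0.012,0.135,0,0,0,27,0],[-0.015,0.168,0,0,0,34,0],[-0.0165,0.192,0.02,0,0,40,0],[-0.0167,0.203,0.045,0,0,42,0],[-0.0167,0.2048,0.065,0,0,42.3,0],[-0.0167,0.2048,0.08,0,0,42.3,0],[-0.0167,0.2048,0.085,0,0,42.3,0]]]' 50
python3 go.py 455 100 41.5 -120
python3 - <<'E'
from h import *
from rig import bot
c=bot.camera("wrist"); cv2.imwrite("pics/w3.png",c["frame"][:,:,::-1])
P=cloud(c).reshape(-1,3); P=P[~np.isnan(P[:,0])]
m=(np.hypot(P[:,0]-455,P[:,1]-100)<75)
for a,b in [(20,40)]:
    q=P[m&(P[:,2]>a)&(P[:,2]<b)]; print(len(q),q.mean(0).round(1),np.median(q[:,2]).round(1), rect(q))
E
```

```text
time: 7.05
eef_pos: [452.5, 97.9, 53.1]
ee_rot: [0.966, -0.26, -0.002, 0.001]
contact_force: [-0.6, 0.6, -2.2]
finger_gap: 11.3
grasp_force: 50.0
now [452.5  97.9  53.1] x,y,z axes [[0.865, -0.501, -0.002], [-0.501, -0.865, 0.004], [-0.004, -0.002, -1.0]] q [-0.83  0.11  0.59  2.11 -0.07  0.95 -2.3 ] t 7.05 gap 11.3
shift mm [ 1.1 -3.1 11.6] rotvec deg [ 0.21  0.13 -0.09]
4523 [475.6  84.   30.3] 30.5 (array([461.9,  92.3]), array([ 34.5, 120.9]), 58.9)
```

View pics/w3.png

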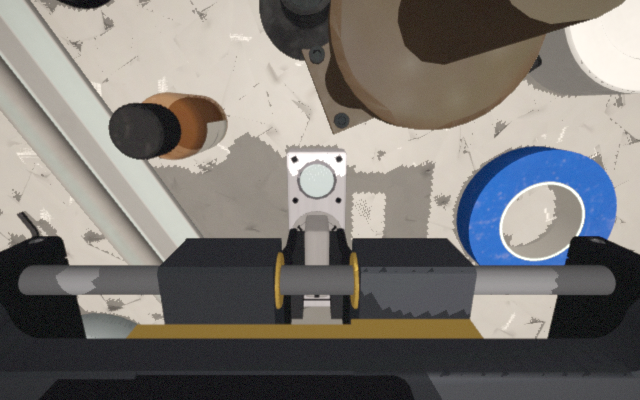

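The carrier hangs level at (317,180) over bare table, with the bottle at (150,130) and the tape at (540,220) both clear. Lowering to touch.

```bash
python3 -m handwheel '[[[0.001,0,0.006,0,0,0,0],[0.001,0,0.009,0,0,0,0],[0.001,0,0.011,0,0,0,0],[0.001,0,0.012,0,0,0,0],[0.001,0,0.013,0,0,0,0],[0.001,0,0.013,0,0,0,0]]]' 50
python3 -c "
from rig import bot;s=bot.sense();print(s['contact_force'],s['ft_torque'],s['eef_pos'])"
```

```text
time: 7.7
eef_pos: [455.3, 99.0, 42.2]
ee_rot: [0.966, -0.258, 0.0, -0.0]
contact_force: [0.1, 0.5, -1.5]
finger_gap: 11.5
grasp_force: 50.0
[ 0.07547059  0.51126655 -1.54669423] [ 0.0375298   0.18088901 -0.03246782] [455.33913248  99.00271742  42.16377897]
```

```bash
python3 -m handwheel '[[[0,0,0.0015,0,0,0,0],[0,0,0.003,0,0,0,0],[0,0,0.003,0,0,0,0]]]' 50; python3 -m handwheel '[[[0,0,0,0,0,0,0.3],[0,0,0,0,0,0,0.4],[0,0,0,0,0,0,0.5],[0,0,-0.01,0,0,0,0.5],[0,0,-0.03,0,0,0,0.6],[0,0,-0.06,0,0,0,0.6],[0,0,-0.085,0,0,0,0.6],[0,0,-0.095,0,0,0,0.6],[0,0,-0.095,0,0,0,0.6]]]' 40
python3 - <<'E'
from h import *
from rig import bot
for n in ["wrist","scene"]:
    c=bot.camera(n); cv2.imwrite(f"pics/{n}4.png",c["frame"][:,:,::-1])
    P=cloud(c).reshape(-1,3); P=P[~np.isnan(P[:,0])]
    m=(np.hypot(P[:,0]-455,P[:,1]-100)<70)
    for a,b in [(13,25),(35,64)]:
        q=P[m&(P[:,2]>a)&(P[:,2]<b)]; print(n,len(q),q.mean(0).round(1),np.median(q[:,2]).round(1), q[:,2].std(),rect(q))
E
python3 go.py 455 100 80 -120 15
```

```text
time: 8.0
eef_pos: [455.6, 99.1, 39.6]
ee_rot: [0.966, -0.258, 0.0, -0.0]
contact_force: [-2.2, -0.9, 4.8]
finger_gap: 11.9
grasp_force: 50.0
time: 8.9
eef_pos: [456.3, 99.4, 135.6]
ee_rot: [0.966, -0.258, 0.001, -0.001]
contact_force: [0.1, 0.5, -1.2]
finger_gap: 52.2
grasp_force: 0.0
wrist 1663 [441.5 107.1  18.4] 18.4 0.7152758578136401 (array([445. , 104.7]), array([34. , 74.1]), 60.2)
wrist 779 [458.3  97.3  55.2] 56.4 3.958127252789188 (array([456.3,  98.4]), array([11.9, 35.7]), 59.7)
scene 486 [454.3  94.5  18.4] 18.6 1.9029489758613687 (array([461.7,  93.4]), array([ 39.3, 116.9]), 56.4)
scene 162 [453.8  96.2  50. ] 52.0 7.157980218019787 (array([455.1,  96.9]), array([14.1, 36. ]), 52.8)
now [454.7  98.8 133.3] x,y,z axes [[0.866, -0.499, -0.001], [-0.499, -0.866, 0.001], [-0.001, -0.0, -1.0]] q [-0.85 -0.01  0.58  2.03  0.01  1.12 -2.37] t 9.0 gap 51.8
shift mm [-0.3 -1.2 53.3] rotvec deg [ 0.03 15.04  0.05]
```

```bash
python3 -m handwheel '[[[-0.015,0,0.01,0,4,0,0.6],[-0.03,0,0.03,0,9,0,0.6],[-0.038,0,0.05,0,14,0,0.6],[-0.038,0,0.07,0,15,0,0.6],[-0.038,0,0.08,0,15,0,0.6],[-0.038,0,0.08,0,15,0,0.6],[-0.038,0,0.08,0,15,0,0.6]]]' 40
python3 - <<'E'
from h import *
from rig import bot
s=bot.sense(); c=bot.camera("wrist"); K,R,t=cam(c)
print("cam in tool", Rot.from_quat(s["ee_rot"]).inv().apply(-R.T@t-s["eef_pos"]).round(1))
cv2.imwrite("pics/w5.png",c["frame"][:,:,::-1])
E
python3 go.py 422.2 118 13 -120.3 15
```

```text
time: 9.7
eef_pos: [429.8, 110.7, 89.0]
ee_rot: [0.959, -0.257, 0.119, 0.029]
contact_force: [0.2, 0.1, 0.4]
finger_gap: 52.4
grasp_force: 0.0
cam in tool [  75.4   -0.  -154.6]
now [428.7 109.8  87.9] x,y,z axes [[0.839, -0.487, 0.242], [-0.501, -0.865, -0.003], [0.211, -0.119, -0.97]] q [ 0.01 -0.1  -0.47  2.23  0.21  0.87 -2.68] t 9.75 gap 52.5
shift mm [-27.6  -3.6  70.3] rotvec deg [-0.21  0.98  0.17]
```

View pics/w5.png

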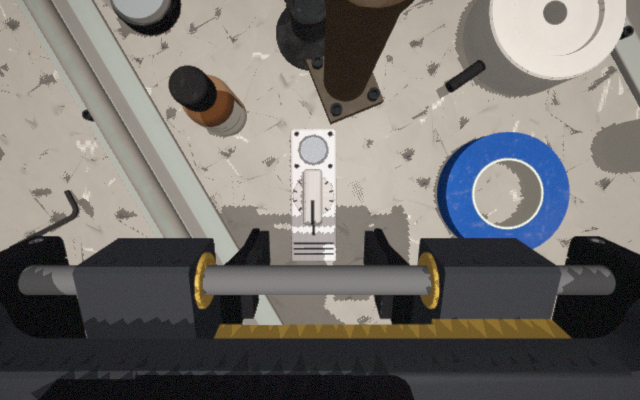

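The wrist view shows the carrier flat and released at (313,195), with its tail serrations at (313,250) and the mark on the line. Joint 7 is at -2.68, almost at its limit, so I take the equivalent grasp turned by half a turn counterclockwise.

```bash
python3 -m handwheel '[[[0.001,0,-0.005,0,-7,0,0.6],[0.004,0,-0.018,0,-14,0,0.6],[0.004,0,-0.019,0,-14,0,0.6]]]' 40
python3 -m handwheel '[[[0,0,0,0,0,-6,0.6],[0,0,0,0,0,-14,0.6],[0,0,0,0,0,-22,0.6],[0,0,0,0,0,-30,0.6],[0,0,0,0,0,-38,0.6],[0,0,0,0,0,-46,0.6],[0,0,0,0,0,-54,0.6],[0,0,0,0,0,-62,0.6],[0,0,0,0,0,-70,0.6],[0,0,0,0,0,-78,0.6],[0,0,0,0,0,-86,0.6],[0,0,0,0,0,-92,0.6]]]' 40
python3 go.py 422.2 118 80 59.7 -15
```

```text
time: 10.05
eef_pos: [433.4, 108.8, 110.8]
ee_rot: [0.965, -0.262, 0.002, -0.004]
contact_force: [0.3, 0.2, 0.4]
finger_gap: 52.2
grasp_force: 0.0
time: 11.25
eef_pos: [425.0, 112.0, 107.4]
ee_rot: [0.856, 0.517, -0.001, -0.002]
contact_force: [-13.3, 1.8, 2.0]
finger_gap: 52.6
grasp_force: 0.0
now [425.  112.  107.4] x,y,z axes [[0.464, 0.886, 0.001], [0.886, -0.464, -0.003], [-0.003, 0.002, -1.0]] q [ 0.02 -0.01 -0.33  2.09 -0.01  1.07 -0.79] t 11.25 gap 52.6
shift mm [ 4.  -5.1 27.4] rotvec deg [-11.55 -12.14 -86.82]
```

A 13 N sideways force: the gripper body's end has touched the disc. Backing off towards +y before continuing the turn.

```bash
python3 -m handwheel '[[[0.01,-0.01,0,0,0,0,0.6],[0.025,-0.025,0,0,0,0,0.6],[0.033,-0.032,0,0,0,0,0.6],[0.033,-0.032,0,0,0,0,0.6]]]' 40
python3 go.py 422.2 118 80 59.7 -15
```

```text
time: 11.65
eef_pos: [416.2, 157.0, 109.6]
ee_rot: [0.856, 0.517, 0.003, -0.0]
contact_force: [-0.3, 0.3, 0.1]
finger_gap: 52.1
grasp_force: 0.0
now [416.2 157.  109.6] x,y,z axes [[0.466, 0.885, 0.006], [0.885, -0.466, 0.003], [0.006, 0.004, -1.0]] q [-0.03 -0.   -0.39  2.08 -0.    1.06 -0.9 ] t 11.65 gap 52.1
shift mm [-31.9  23.4  29.5] rotvec deg [-11.04 -12.08 -87.  ]
```

```bash
python3 -m handwheel '[[[0,0,0,0,0,-7,0.6],[0,0,0,0,0,-15,0.6],[0,0,0,0,0,-23,0.6],[0,0,0,0,0,-31,0.6],[0,0,0,0,0,-39,0.6],[0,0,0,0,0,-47,0.6],[0,0,0,0,0,-55,0.6],[0,0,0,0,0,-63,0.6],[0,0,0,0,0,-71,0.6],[0,0,0,0,0,-79,0.6],[0,0,0,0,0,-86,0.6],[0,0,0,0,0,-87.4,0.6]]]' 40
python3 go.py 422.2 118 70 59.7 -15
```

```text
time: 12.85
eef_pos: [417.5, 154.4, 110.0]
ee_rot: [0.264, 0.965, 0.002, 0.002]
contact_force: [-0.8, 0.1, -0.8]
finger_gap: 52.3
grasp_force: 0.0
now [417.5 154.4 110. ] x,y,z axes [[-0.861, 0.509, -0.003], [0.509, 0.861, 0.006], [0.006, 0.003, -1.0]] q [-0.03 -0.   -0.38  2.08 -0.    1.06  0.63] t 12.85 gap 52.3
shift mm [-22.4 -29.1  39.9] rotvec deg [  0.3  -14.81  -0.34]
```

```bash
python3 -m handwheel '[[[-0.008,-0.01,0,0,-5,0,0.6],[-0.018,-0.024,0.015,0,-10,0,0.6],[-0.022,-0.029,0.03,0,-15,0,0.6],[-0.0224,-0.029,0.04,0,-15,0,0.6],[-0.0224,-0.029,0.04,0,-15,0,0.6],[-0.0224,-0.029,0.04,0,-15,0,0.6]]]' 40
python3 - <<'E'
from h import *
from rig import bot
c=bot.camera("wrist"); cv2.imwrite("pics/w6.png",c["frame"][:,:,::-1])
c=bot.camera("scene"); P=cloud(c).reshape(-1,3); P=P[~np.isnan(P[:,0])]
m=(np.hypot(P[:,0]-455,P[:,1]-100)<70)
for a,b in [(13,25),(48,62)]:
    q=P[m&(P[:,2]>a)&(P[:,2]<b)]; print(len(q),q.mean(0).round(1),rect(q))
E
python3 go.py 422.2 118 13 59.7 -15
```

```text
time: 13.45
eef_pos: [423.2, 119.3, 70.7]
ee_rot: [0.263, 0.956, -0.031, 0.128]
contact_force: [-0.1, 0.1, 0.4]
finger_gap: 52.6
grasp_force: 0.0
408 [459.4  88.4  18.3] (array([462.9,  93.5]), array([ 43.4, 114.7]), 55.5)
76 [458.9  94.5  55. ] (array([459.3,  96.4]), array([14.7, 26.6]), 69.1)
now [423.7 119.4  71.2] x,y,z axes [[-0.829, 0.495, -0.262], [0.511, 0.86, 0.009], [0.229, -0.126, -0.965]] q [-0.05 -0.08 -0.45  2.26  0.26  0.83  0.37] t 13.55 gap 52.2
shift mm [15.7 -2.4 56. ] rotvec deg [ 0.37  0.16 -0.53]
```

View pics/w6.png

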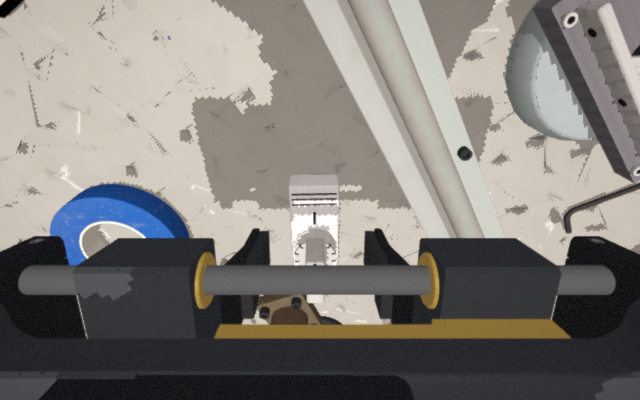

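The tail, with its serrations at (313,195), is centred between the jaws. Descending and gripping it.

```bash
python3 -m handwheel '[[[0.005,-0.001,0.018,0,0,0,0.6],[0.01,-0.0015,0.035,0,0,0,0.6],[0.0135,-0.0015,0.048,0,0,0,0.6],[0.0155,-0.0015,0.056,0,0,0,0.6],[0.0155,-0.0015,0.056,0,0,0,0.6],[0.0155,-0.0015,0.056,0,0,0,0.6]]]' 40
python3 go.py 422.2 118 13 59.7 -15; python3 -c "
from rig import bot;s=bot.sense();print(s['contact_force'])"
```

```text
time: 14.15
eef_pos: [422.2, 118.5, 12.7]
ee_rot: [0.263, 0.956, -0.031, 0.128]
contact_force: [-0.4, 0.4, 0.0]
finger_gap: 52.4
grasp_force: 0.0
now [422.2 118.5  12.7] x,y,z axes [[-0.829, 0.494, -0.262], [0.51, 0.86, 0.008], [0.229, -0.127, -0.965]] q [-0.06  0.03 -0.46  2.31  0.38  0.7   0.24] t 14.15 gap 52.4
shift mm [-0.4 -0.4 -0.2] rotvec deg [ 0.33  0.18 -0.46]
[-0.44399807  0.40550351  0.04304674]
```

```bash
python3 -m handwheel '[[[0,0,0,0,0,0,0.3],[0,0,0,0,0,0,0.3],[0,0,0,0,0,0,0.3],[0,0,0,0,0,0,0.3],[-0.005,0,-0.019,0,0,0,0.3],[-0.0125,0,-0.048,0,0,0,0.3],[-0.021,0,-0.077,0,0,0,0.3],[-0.026,0.001,-0.0965,0,0,0,0.3],[-0.026,0.001,-0.0965,0,0,0,0.3]]]' 55
python3 go.py 482.7 331.1 112 95.3 -15
```

```text
time: 15.05
eef_pos: [423.5, 119.6, 115.0]
ee_rot: [0.263, 0.956, -0.03, 0.131]
contact_force: [0.0, 0.4, -1.3]
finger_gap: 33.7
grasp_force: 54.9
now [423.5 119.6 115. ] x,y,z axes [[-0.828, 0.494, -0.265], [0.51, 0.86, 0.011], [0.234, -0.126, -0.964]] q [-0.04 -0.15 -0.44  2.22  0.2   0.92  0.44] t 15.05 gap 33.7
shift mm [ 56.2 212.2  -9.9] rotvec deg [ -8.82   0.59 -34.84]
```

```bash
python3 -m handwheel '[[[0.002,0.01,0,-0.3,0,-1.5,0.3],[0.008,0.032,-0.001,-1.3,0.1,-5.2,0.3],[0.016,0.06,-0.003,-2.5,0.2,-10,0.3],[0.024,0.09,-0.004,-3.7,0.3,-15,0.3],[0.032,0.12,-0.006,-5,0.3,-20,0.3],[0.04,0.15,-0.007,-6.3,0.4,-25,0.3],[0.048,0.18,-0.009,-7.6,0.5,-30,0.3],[0.053,0.2,-0.01,-8.4,0.6,-33,0.3],[0.056,0.21,-0.01,-8.8,0.6,-34.8,0.3],[0.056,0.212,-0.01,-8.8,0.6,-34.8,0.3],[0.056,0.212,-0.01,-8.8,0.6,-34.8,0.3],[0.056,0.212,-0.01,-8.8,0.6,-34.8,0.3]]]' 55
python3 go.py 482.7 331.1 112 95.3 -15
python3 - <<'E'
from h import *
from rig import bot
c=bot.camera("scene"); cv2.imwrite("pics/s7.png",cv2.resize(c["frame"][60:260,190:400,::-1],(630,600),interpolation=cv2.INTER_CUBIC)); np.savez("s7.npz",**c)
P=cloud(c).reshape(-1,3); P=P[~np.isnan(P[:,0])]
m=(P[:,0]>515)&(P[:,0]<590)&(abs(P[:,1]-335)<25)&(P[:,2]>85)&(P[:,2]<150)
q=P[m]; print(len(q),q.min(0),q.max(0)); pl=q[q[:,2]<125]; 
A=np.c_[pl[:,:2],np.ones(len(pl))]
k=np.ones(len(pl),bool)
for _ in range(6):
    f=np.linalg.lstsq(A[k],pl[k,2],rcond=None)[0]; k=abs(A@f-pl[:,2])<1.5
print(f,k.sum(),rect(pl[k]),pl[k].mean(0))
E
```

```text
time: 16.25
eef_pos: [480.5, 329.0, 108.0]
ee_rot: [-0.045, 0.991, 0.005, 0.127]
contact_force: [0.5, -0.2, -2.0]
finger_gap: 33.7
grasp_force: 54.9
now [480.5 329.  108. ] x,y,z axes [[-0.964, -0.088, -0.252], [-0.091, 0.996, -0.002], [0.251, 0.021, -0.968]] q [-0.2   0.17 -0.58  1.95  0.33  0.88  0.71] t 16.25 gap 33.7
shift mm [-3.3  1.9 -3.2] rotvec deg [-0.15 -0.4  -0.07]
19 [552.49049417 316.90558288  94.82666936] [569.84930778 325.85403862 114.07601753]
[   0.68075023    0.85158937 -554.22365865] 8 (array([561.8, 321.3]), array([18. ,  4.5]), 15.2) [563.43653879 321.8093488  103.38531304]
```

View pics/s7.png

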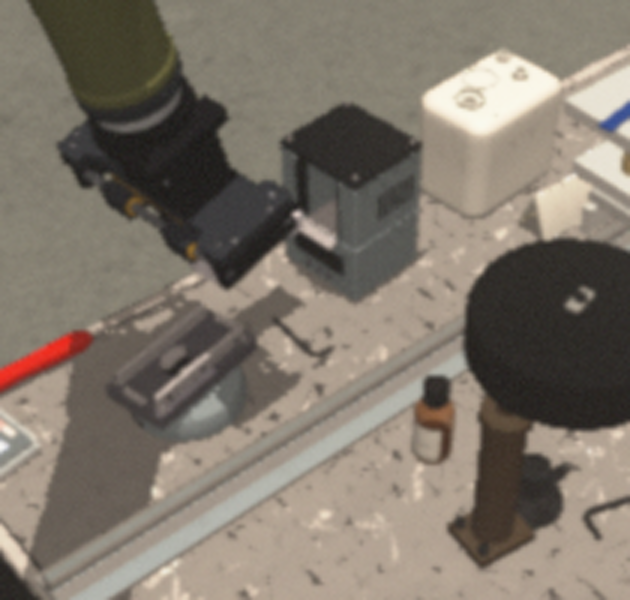

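The scene view shows the head nub at (300,222) in front of the bay, with the gripper hiding most of the carrier. Checking head pose and bay edges with the top camera.

Run:
```python
from h import *
from rig import bot
c=bot.camera("top"); np.savez("t8.npz",**c)
P=cloud(c); P2=P.reshape(-1,3)
m=(P2[:,0]>500)&(P2[:,0]<585)&(abs(P2[:,1]-335)<30)&(P2[:,2]>95)&(P2[:,2]<122)
q=P2[m]; print(len(q),q.min(0).round(1),q.max(0).round(1),rect(q))
A=np.c_[q[:,:2]-[560,335],np.ones(len(q))]; k=np.ones(len(q),bool)
for _ in range(8):
    f=np.linalg.lstsq(A[k],q[k,2],rcond=None)[0]; k=abs(A@f-q[:,2])<1.5
print(f,k.sum())
r=P2[(P2[:,2]>130)&(P2[:,2]<142)&(abs(P2[:,0]-643)<60)&(abs(P2[:,1]-346)<60)]; print("roof",rect(r),np.median(r[:,2]))
w=load("w1")
```

```text
338 [503.6 314.2  96. ] [569.1 353.3 116.3] (array([536.8, 334. ]), array([63.6, 34.6]), 6.2)
[2.15386850e-03 1.92042568e-02 1.12576424e+02] 188
roof (array([642.7, 346. ]), array([85., 92.]), 5.7) 135.525284513964
```

```bash
python3 go.py 482 330.9 79 95.4 -15
```

```text
now [480.9 329.  108.6] x,y,z axes [[-0.963, -0.088, -0.253], [-0.09, 0.996, -0.002], [0.252, 0.021, -0.967]] q [-0.2   0.17 -0.58  1.95  0.33  0.88  0.71] t 16.35 gap 33.4
shift mm [ 6.2  1.8 28.9] rotvec deg [-0.16 -0.34 -0.18]
```

```bash
python3 -m handwheel '[[[0.002,0.001,0.01,0,0,0,0.3],[0.004,0.0018,0.02,0,0,-0.1,0.3],[0.006,0.0018,0.028,0,0,-0.2,0.3],[0.006,0.0018,0.029,0,0,-0.2,0.3],[0.006,0.0018,0.029,0,0,-0.2,0.3],[0.006,0.0018,0.029,0,0,-0.2,0.3]]]' 55
python3 go.py 540 336.3 79 95.4 -15
python3 - <<'E'
from h import *
from rig import bot
c=bot.camera("top")
P2=cloud(c).reshape(-1,3)
q=P2[(P2[:,0]>500)&(P2[:,0]<585)&(abs(P2[:,1]-335)<30)&(P2[:,2]>75)&(P2[:,2]<90)]
A=np.c_[q[:,:2]-[560,335],np.ones(len(q))]; k=np.ones(len(q),bool)
for _ in range(8):
    f=np.linalg.lstsq(A[k],q[k,2],rcond=None)[0]; k=abs(A@f-q[:,2])<1.5
print(f.round(3),k.sum(),rect(q[k]),q[k].max(0))
E
```

```text
time: 16.95
eef_pos: [482.4, 332.1, 79.2]
ee_rot: [-0.047, 0.991, 0.005, 0.128]
contact_force: [0.8, 0.5, -2.4]
finger_gap: 33.7
grasp_force: 54.9
now [482.4 332.1  79.2] x,y,z axes [[-0.963, -0.092, -0.253], [-0.095, 0.995, -0.002], [0.252, 0.022, -0.967]] q [-0.22  0.21 -0.57  1.97  0.38  0.83  0.66] t 16.95 gap 33.7
shift mm [-55.8  -1.3  14.9] rotvec deg [-0.09 -0.33  0.08]
[-1.0000e-02  1.4000e-02  8.2998e+01] 161 (array([537.5, 337.1]), array([64.9, 33.3]), 5.8) [570.65780803 355.87674263  84.69906042]
```

```bash
python3 -m handwheel '[[[-0.006,-0.001,0.0015,0,0,0,0.3],[-0.014,-0.0013,0.0037,0,0,0,0.3],[-0.022,-0.0013,0.0058,0,0,0,0.3],[-0.03,-0.0013,0.008,0,0,0,0.3],[-0.038,-0.0013,0.0101,0,0,0,0.3],[-0.046,-0.0013,0.0123,0,0,0,0.3],[-0.053,-0.0013,0.0141,0,0,0,0.3],[-0.056,-0.0013,0.0149,0,0,0,0.3],[-0.056,-0.0013,0.0149,0,0,0,0.3]]]' 55
python3 go.py 577 339.8 79 95.4 -15
```

```text
time: 17.9
eef_pos: [540.4, 336.0, 78.7]
ee_rot: [-0.047, 0.991, 0.005, 0.127]
contact_force: [-1.0, -0.4, -1.6]
finger_gap: 33.0
grasp_force: 54.9
now [540.4 336.   78.7] x,y,z axes [[-0.963, -0.092, -0.253], [-0.094, 0.996, -0.002], [0.252, 0.022, -0.968]] q [-0.21  0.31 -0.54  1.85  0.41  0.85  0.71] t 17.9 gap 33.0
shift mm [-35.6   0.3   9. ] rotvec deg [-0.1  -0.35  0.05]
```

Head is inside the bay with no side load. Advancing.

```bash
python3 -m handwheel '[[[-0.006,0,0.0015,0,0,0,0.3],[-0.013,0.0002,0.0034,0,0,0,0.3],[-0.02,0.0003,0.0052,0,0,0,0.3],[-0.027,0.0003,0.007,0,0,0,0.3],[-0.033,0.0003,0.0086,0,0,0,0.3],[-0.036,0.0003,0.0093,0,0,0,0.3],[-0.036,0.0003,0.0093,0,0,0,0.3]]]' 55
python3 go.py 583 340.4 78.5 95.4 -15;python3 -c "
from rig import bot;s=bot.sense();print(s['contact_force'])"
```

```text
time: 18.6
eef_pos: [577.5, 339.7, 78.8]
ee_rot: [-0.047, 0.991, 0.005, 0.127]
contact_force: [-0.0, -0.3, -1.7]
finger_gap: 33.5
grasp_force: 54.9
now [577.5 339.7  78.8] x,y,z axes [[-0.963, -0.092, -0.253], [-0.094, 0.996, -0.002], [0.252, 0.022, -0.967]] q [-0.21  0.37 -0.52  1.77  0.43  0.87  0.73] t 18.6 gap 33.5
shift mm [-5.3  0.1  1.7] rotvec deg [-0.11 -0.35  0.04]
[-0.01545683 -0.32179436 -1.7083068 ]
```

```bash
python3 -m handwheel '[[[-0.0015,0,0.0004,0,0,0,0.3],[-0.003,0,0.0008,0,0,0,0.3],[-0.0045,0,0.0012,0,0,0,0.3],[-0.0055,0,0.0015,0,0,0,0.3],[-0.0055,0,0.0015,0,0,0,0.3]]]' 55
python3 go.py 585 340.4 78.5 95.4 -15
```

```text
time: 19.1
eef_pos: [582.8, 340.4, 78.9]
ee_rot: [-0.047, 0.991, 0.005, 0.128]
contact_force: [-0.2, -0.3, -2.4]
finger_gap: 33.2
grasp_force: 54.9
now [582.8 340.4  78.9] x,y,z axes [[-0.963, -0.092, -0.253], [-0.095, 0.995, -0.002], [0.252, 0.022, -0.967]] q [-0.21  0.38 -0.52  1.76  0.43  0.87  0.74] t 19.1 gap 33.2
shift mm [-2.  -0.2  0.9] rotvec deg [-0.11 -0.34  0.07]
```

```bash
python3 -m handwheel '[[[-0.001,0,0.0003,0,0,0,0.3],[-0.002,0,0.0006,0,0,0,0.3],[-0.003,0,0.0008,0,0,0,0.3],[-0.004,0,0.001,0,0,0,0.3]]]' 55
python3 go.py 585 340.4 78.5 95.4 -15
```

```text
time: 19.5
eef_pos: [583.7, 340.8, 77.8]
ee_rot: [-0.047, 0.991, 0.004, 0.125]
contact_force: [-10.9, -1.9, 2.4]
finger_gap: 33.4
grasp_force: 54.9
now [583.7 340.8  77.8] x,y,z axes [[-0.964, -0.093, -0.248], [-0.095, 0.995, -0.004], [0.247, 0.02, -0.969]] q [-0.21  0.39 -0.52  1.75  0.43  0.88  0.74] t 19.5 gap 33.4
shift mm [-1.4 -0.6 -0.4] rotvec deg [-0.18 -0.66  0.1 ]
```

Rear wall felt (about 11 N along the axis, at the expected depth). Setting down, releasing and backing out.

```bash
python3 -m handwheel '[[[0.001,0,0.001,0,0,0,0.3],[0.0015,0,0.002,0,0,0,0.3],[0.0015,0,0.002,0,0,0,0.3]]]' 55; python3 -m handwheel '[[[0,0,0,0,0,0,0.4],[0,0,0,0,0,0,0.5],[0,0,0,0,0,0,0.6],[0,0,0,0,0,0,0.6],[0.015,0,-0.004,0,0,0,0.6],[0.045,0,-0.012,0,0,0,0.6],[0.085,0,-0.022,0,0,0,0.6],[0.107,0,-0.027,0,0,0,0.6],[0.107,0,-0.027,0,0,0,0.6]]]' 40
python3 - <<'E'
from h import *
from rig import bot
s=bot.sense(); print(s["eef_pos"],s["contact_force"])
ax=np.array([np.cos(np.radians(5.4)),np.sin(np.radians(5.4))]); C=np.array([642.8,346.])
for n in ["top","scene"]:
    c=bot.camera(n); np.savez(n+"9.npz",**c); P2=cloud(c).reshape(-1,3); P2=P2[~np.isnan(P2[:,0])]
    d=P2[:,:2]-C; u=d@ax; v=d@np.array([-ax[1],ax[0]])
    k=(u>-85)&(u<-45)&(abs(v)<26)&(P2[:,2]>76)&(P2[:,2]<90)
    q=np.c_[u,v,P2[:,2]][k]; print(n,k.sum(),q.min(0).round(1),q.max(0).round(1),np.median(q,0).round(1),rect(P2[k]))
    A=np.c_[q[:,:2],np.ones(len(q))]; print(np.linalg.lstsq(A,q[:,2],rcond=None)[0].round(3))
cv2.imwrite("pics/s9.png",cv2.resize(c["frame"][80:180,250:360,::-1],(660,600),interpolation=cv2.INTER_CUBIC))
E
```

```text
time: 19.8
eef_pos: [583.7, 340.9, 76.9]
ee_rot: [-0.047, 0.991, 0.004, 0.126]
contact_force: [-10.2, -2.8, 6.8]
finger_gap: 33.5
grasp_force: 54.9
time: 20.7
eef_pos: [472.9, 330.6, 75.4]
ee_rot: [-0.049, 0.991, 0.005, 0.127]
contact_force: [-0.1, 0.8, 0.2]
finger_gap: 51.9
grasp_force: 0.0
[472.93380518 330.57330456  75.39306835] [-0.11798948  0.78845718  0.17009966]
top 214 [-71.6 -16.8  76.4] [-45.   17.4  85.7] [-59.    0.1  81.3] (array([584.7, 340.8]), array([26.6, 34.2]), 5.4)
[2.7000e-02 1.6000e-02 8.2727e+01]
scene 110 [-72.  -19.5  76.6] [-45.3  17.4  85.8] [-59.4  -2.6  82.3] (array([584.6, 339.4]), array([26.8, 36.6]), 4.3)
[5.000e-02 3.800e-02 8.476e+01]
```

View pics/s9.png

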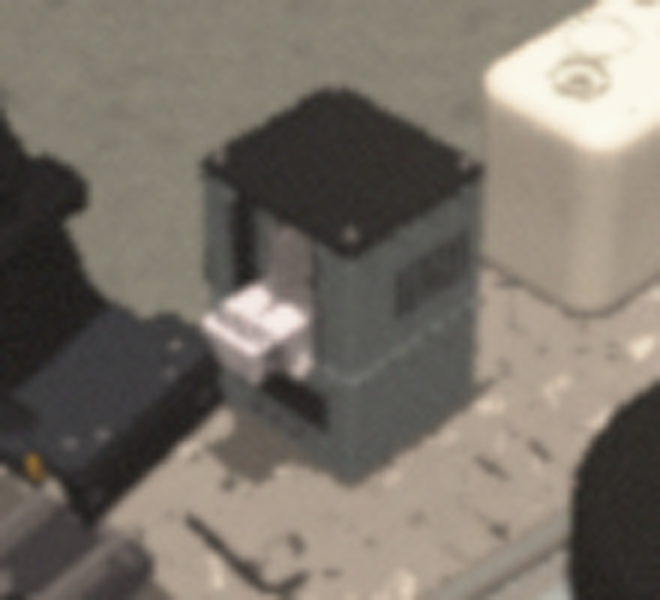

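The tail end stands 30 mm outside the face at (255,330), centred, flat and in line (5.4°), and the gripper is clear. Handing in.

```bash
python3 -c "
from rig import bot; print(bot.finish_job())"
```

```text
the job is handed in; nothing more can be done
None
```

The carrier was unscrewed, set down flat on the open table, re-gripped by the tail and slid fully home in the reader's bay, then released and handed in at about 21 s; the gripper body brushed the black disc once at 13 N, below the 40 N limit.

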